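# Stack two discs on the measuring stage and set its clamp nut

## Task

Lay the dark steel disc centred on the stage's round plate and the brass disc centred on top of it, setting each down rather than dropping it, and leave the white disc and everything else on the bench alone. Then screw the knurled brass clamp nut down, clockwise seen from above, until it bottoms out, and back it off a quarter turn. Finish while still holding the nut there, gripped between the fingers and still.

Things in the scene. Friction and masses are not known exactly. Their poses are not given: they have to be found in the camera images.
- plate_centre (a point): Centre of the top face of the stage's round aluminium plate (140 mm across, engraved rings 100 and 62 mm across), 45 mm above the table; the plate is fixed and does not turn. x (level) points along the stage base to the clamp nut's stud, 140 mm away; z is up. Around it fingers have more room along y than along x (clamp strap 63 mm off along x).
- stage: The measuring stage, bolted to the table: grey base 270 mm (x) by 150 mm (y), top 30 mm above the table; axes as plate_centre. A small knob sticks out 30 mm on its -y side, below the base top. A dark clamp strap, 32 mm wide, top 51 mm above the table, lies along x from 63 to 163 mm from the plate centre, under the nut. Origin at table height, 60 mm nutward of the plate centre..
- steel_disc: Dark blue-grey steel disc, plain, 56 mm across and 12 mm thick, lying flat on the table; origin at the centre of its underside, z up.
- brass_disc: Brass disc, plain, 44 mm across and 12 mm thick, lying flat on the table; origin at the centre of its underside, z up.
- clamp_screw (a joint): Angle of the clamp nut on its thread, rad: grows as it is screwed down (clockwise from above); 4.0 where it bottoms out at a hard stop, 0 at the top of its travel; starts between 1.2 and 2.6. It goes down 2 mm per full turn, turns with light friction (0.06 N m) and stays where left. Fingers slip round it if turned on after it bottoms. Several grasps are allowed.
- clamp_nut: Knurled round brass nut, 44 mm across, 22 mm tall, on an upright 16 mm steel stud whose top is 98 mm above the table; origin at the centre of its underside, 51 mm above the table when bottomed out (on the strap); z up. A red line on its top runs out to the rim along its x axis. It is already started on its thread and cannot come off.
- white_disc: White ceramic disc, 50 mm across and 12 mm thick, flat on the table, not needed: leave alone. Origin at the centre of its underside.
- gauge_block: Steel gauge block 35 x 15 mm, 30 mm tall, a bystander; origin at the centre of its underside.
- loupe: Black standing magnifier with aluminium rim, 42 mm across, 38 mm tall, a bystander; origin at the centre of its underside.
- pin_jar: Small clear jar, 44 mm across, 70 mm tall, a bystander; origin at the centre of its underside.
- plug_gauge: Plug gauge with green handle and steel ends, 112 mm long, 18 mm tall, lying flat, a bystander; origin under its middle.
- screwdriver: Screwdriver lying flat, a bystander; origin under its middle.
Not all that is in view belongs to the job. Of the things that look like the steel_disc, take the one that is farthest from the robot's base at the start. Several things look just like the brass_disc: the one meant starts nearest to the robot's base.

How it is judged:
On the way, in this order (a step that is already met when the one before it is completed fails the run):
1. the steel disc lies flat and centred on the plate, let go (horizontal distance between steel_disc and plate_centre below 0.008 m and z of steel_disc in the frame of plate_centre between -0.003 and 0.003 m and angle between steel_disc's own z axis and vertical below 0.08 rad and contact force between the fingers and steel_disc below 0.05 N and linear speed of steel_disc below 0.03 m/s), for 0.2 s.
2. the brass disc lies flat and centred on the steel disc, let go (horizontal distance between steel_disc and plate_centre below 0.008 m and z of steel_disc in the frame of plate_centre between -0.003 and 0.003 m and angle between each of steel_disc, brass_disc's own z axis and vertical below 0.08 rad and horizontal distance between brass_disc and steel_disc below 0.007 m and z of brass_disc in the frame of steel_disc between 0.009 and 0.015 m and contact force between the fingers and brass_disc below 0.05 N and linear speed of brass_disc below 0.03 m/s), for 0.2 s.
3. the nut is screwed down until it bottoms out (value of joint clamp_screw above 3.92 rad), for 0.1 s.
At the end, for the whole second after the job is handed in: Steel disc flat on the plate within 8 mm of its centre, brass disc flat on it within 7 mm of its centre, both let go and at rest; the nut, having bottomed out, stands backed off a quarter turn (1.57 rad, give or take 0.3), still, and gripped by the fingers with more than 2 N (all of step 2 and contact force between the fingers and steel_disc below 0.05 N and linear speed of steel_disc below 0.03 m/s and value of joint clamp_screw between 2.1292 and 2.7292 rad and velocity of joint clamp_screw between -0.1 and 0.1 rad/s and contact force between the fingers and clamp_nut above 2 N); the arm keeps its last pose, push and grip.
It fails at once if the white disc or another bystander is moved more than 30 mm (distance of any of white_disc, gauge_block, loupe, pin_jar, plug_gauge, screwdriver from where it was at the start of the episode above 0.03 m).
It fails at once if a disc is dropped (moving faster than 0.6 m/s out of the fingers) ((linear speed of steel_disc above 0.6 m/s and contact force between the fingers and steel_disc below 0.01 N) or (linear speed of brass_disc above 0.6 m/s and contact force between the fingers and brass_disc below 0.01 N)).
It also fails if it takes over 72 s, if anything falls off the work surface, if the arm or the gripper's body presses on something with over 40 N, if the wrist force passes 120 N, or if a joint passes its speed limit or range.

## Robot

A 6-joint arm with a two-finger parallel gripper is mounted at the origin on the work surface. World frame = base frame: x ahead of the robot, y to its left, z up, the work surface at z = 0. Lengths are in m, angles in rad, forces in N, time in s.
With the tool pointing down it reaches from about 0.3 to 0.875 m from the base axis. Payload 6.4 kg.
Tool frame: the origin (TCP) lies between the finger pads; the fingertips stand 25 mm ahead of it and the grasp point (between the pads) lies 6 mm ahead of it; z points along the fingers, y is the line along which they close (so a half turn about z gives the same grasp; the last joint's range is limited). The gripper opens to 85 mm and grips with 20 to 120 N. Pads are 22 mm wide; open, the fingers measure 114 mm over their backs; the gripper's body (76 mm by 85 mm) begins 54 mm behind the grasp point. The pads swing forward as they close: fully open they stand 13 mm farther back than shut.
Start: joints at [-1.479, 0.181, 1.607, -0, 1.354, -0.206], TCP at [0.169, -0.55, 0.219] pointing down, gripper open.
Joint ranges: [-2.99, 2.99], [-0.89, 2.07], [0.3, 2.58], [-1.14, 4.28], [0, 2.63], [-3.12, 3.12]. Speed limits (rad/s): [2.57, 2.57, 3.01, 3.14, 3.14, 3.14].

## Interface

Orientations are given as a unit quaternion [w, x, y, z].
In Python, from bench import ctrl gives the robot as it stands.
- The arm moves only by the tool servo_tool, never from a script. Its argument "series" is text: rows parted by semicolons, each of 7 numbers parted by spaces: the gripper command: -1 is fully open, 1 is shut, values between are in proportion, then the shift along the tool's x, y, z in m, then the turn, a rotation vector about the tool's x, y, z in degrees. A call has 1 to 12 rows; each row is the pose to reach, as a shift and turn from the pose commanded when the call began, along the tool's axes at that moment; what a row does not reach only later rows make up. A row lasts 1/12 s, in which the tool goes at most 41.7 mm and 7.16 degrees, less where a joint would pass 70% of its speed; a pose out of reach is approached as far as the arm can. A call with a gripper value outside its range is refused whole. The fingers move at their own pace and stop on an object; the grip force is fixed at half the most. Time passes only in rows, so rows that repeat a pose let the fingers close. It gives the time, the measured TCP pose, the force, the opening and the grip force at its end, in the units of the state.
- ctrl.get_obs(): the state, without advancing time (a new reading comes with each control period).
- ctrl.camera(name): name is "scene" or "top" or "wrist"; returns a dict with "img" (420x560x3 uint8, red, green, blue), "z_map" (420x560 float32, m along the optical axis (not along the pixel's ray), 0 where there is no reading), "fovy" (degrees; the focal length in pixels is half the picture's height over the tangent of half this angle, whatever the lens; pixels are square), "cx", "cy" (the principal point, pixels), "extrinsics" (4x4, takes a point from camera to world coordinates); the wrist camera has in their place "T_tool_cam" (4x4, takes a point from camera to tool coordinates, whose origin is the TCP and whose axes are the flange's). Camera axes: x right, y down, z forward; pixel columns grow to the right and rows downward; lengths in m; the calibration is good to about 2 mm. A picture is of the moment at which its call begins: read the wrist's pose just before it.
- ctrl.hand_in(): hands the job in; it is judged then, once.
The state is a dict: "time_s": time; "q": joint angles; "dq": joint speeds; "joint_efforts": joint torques, N m; "eef_pos": TCP position; "eef_rot": TCP orientation; "wrist_force": force on the tool from outside, world axes, zero at the start; "torque": the same for the moment, N m; "opening": opening from 0.0 (shut) to 1.0 (fully open); "grasp_force": force on a finger pad.
Only numpy, scipy, OpenCV 4.12 (cv2) and the standard library are available. Lean on these libraries where they do the work, as an engineer would, in place of code of your own. Each camera call takes 0.05 s, during which the arm holds its last target. There are 200 camera calls.

## Working session

There is one attempt and no reset: what is moved stays moved. The work goes in short steps, Python scripts to look and compute and a tool call to move; the robot and the scene stay as the last step left them, time stands still between calls to the robot, and variables do not carry over. Pictures are saved under pics/ and viewed, at most 10 in all, crops included, and the job is handed in when it is done.

Besides the shell and the picture viewer there is one more tool, called after "Call:" as name(argument=value, ...) on one line, values as JSON. servo_tool: Moves the arm, as the interface text tells. Its arguments: {"type":"object","properties":{"series":{"type":"string"}},"required":["series"]}

```bash
ls; mkdir -p pics
python3 - <<'E'
from bench import ctrl
import cv2,numpy as np
o=ctrl.get_obs();print(o)
for n in("top","scene"):
    c=ctrl.camera(n);cv2.imwrite(f"pics/{n}0.png",c["img"][:,:,::-1]);np.savez(f"{n}0.npz",**c)
    print(n,c["fovy"],c["cx"],c["cy"],c["extrinsics"].round(4).tolist())
E
```

```text
pics
{'time_s': 0.0, 'q': array([-1.47929343e+00,  1.81548904e-01,  1.60800969e+00, -7.58033794e-06,
        1.35383355e+00, -2.06315902e-01]), 'dq': array([ 4.35995676e-05,  2.54243045e-04, -4.03597307e-06, -7.41483567e-04,
       -3.90153264e-04,  7.84448765e-04]), 'joint_efforts': array([ 1.48258372e-03, -4.44864535e+01, -3.51342702e+01, -2.56703670e-04,
        8.97556281e-03,  3.98976852e-05]), 'eef_pos': array([ 0.16867633, -0.54908881,  0.21787896]), 'eef_rot': array([-8.98474008e-04,  9.88932946e-01,  1.48360438e-01,  4.79283039e-05]), 'wrist_force': array([ 0.75019866,  0.2504983 , -0.66923373]), 'torque': array([ 0.03557559, -0.03498187,  0.04674972]), 'grasp_force': 0.0, 'opening': 0.9999798556840831}
top 46.950122577417986 283.0919913919994 215.72116459570265 [[0.0352, -0.979, 0.2008, 0.343], [-0.9994, -0.0337, 0.011, -0.0066], [-0.004, -0.201, -0.9796, 1.3548], [0.0, 0.0, 0.0, 1.0]]
scene 51.032551052809836 285.24661402894566 211.26958194823672 [[0.7854, 0.4608, -0.4134, 1.1236], [0.619, -0.5841, 0.525, -0.6502], [0.0005, -0.6682, -0.744, 1.0142], [0.0, 0.0, 0.0, 1.0]]
```

View pics/top0.png

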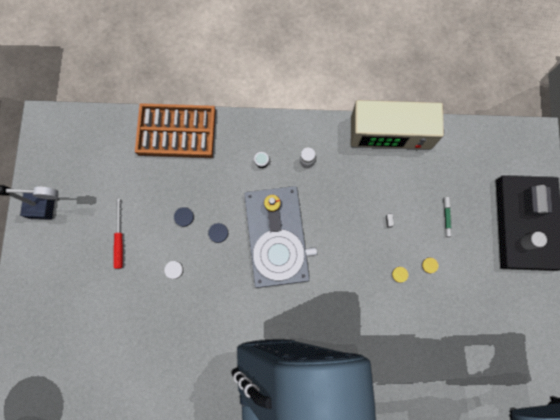

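View pics/scene0.png

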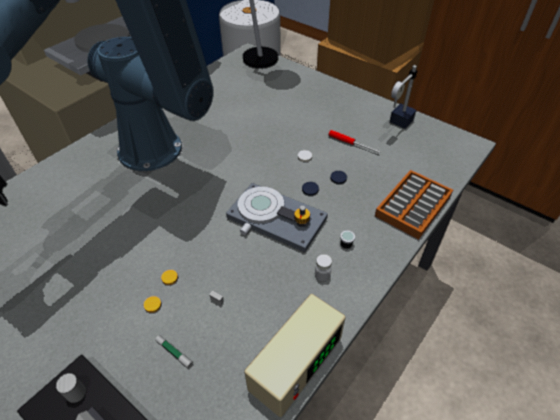

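The top view shows dark discs at (184,217) and (218,233), brass discs at (401,275) and (431,266), the white disc at (173,270), the plate at about (278,254) and the nut at (272,203). The scene view shows the same items. Next I'll measure them in both views.

```bash
cat > h.py <<'E'
import numpy as np,cv2
def ray(c,u,v,T=None):
    T=c["extrinsics"] if T is None else T
    f=210/np.tan(np.radians(float(c["fovy"]))/2)
    d=T[:3,:3]@np.array([(u-c["cx"])/f,(v-c["cy"])/f,1]);return T[:3,3],d
def onplane(c,u,v,z,T=None):
    o,d=ray(c,u,v,T);return o+d*(z-o[2])/d[2]
def blobs(m,amin):
    n,l,s,ce=cv2.connectedComponentsWithStats(m.astype(np.uint8));out=[]
    for i in range(1,n):
        if s[i,4]>=amin:
            k,_=cv2.findContours((l==i).astype(np.uint8),cv2.RETR_EXTERNAL,cv2.CHAIN_APPROX_NONE)
            out.append((s[i,4],ce[i],cv2.convexHull(k[0])[:,0]))
    return out
E
python3 - <<'E'
from h import *
for n in("top","scene"):
    c=np.load(n+"0.npz");hsv=cv2.cvtColor(c["img"],cv2.COLOR_RGB2HSV);H,S,V=[hsv[...,i].astype(int) for i in range(3)]
    for nm,m,z in(("brass",(H>18)&(H<32)&(S>150)&(V>110),.012),("dark",(H>105)&(H<135)&(S>70)&(V<90),.012),("light",(S<40)&(V>200),.012)):
        for a,ce,h in blobs(m,40):
            if a>600: continue
            P=onplane(c,*ce,z)
            zm=c["z_map"][int(ce[1]),int(ce[0])];o,d=ray(c,*ce)
            if abs(P[1])<.8 and .2<P[0]<1: print(n,nm,a,ce.round(1),P.round(4)[:2],"r",np.hypot(*P[:2]).round(3),"depth pt",(o+d*zm).round(3))
c=np.load("top0.npz")
for p in [(278,254),(184,217),(218,233),(401,275),(431,266),(272,203)]: print(p,c["img"][p[1],p[0]],cv2.cvtColor(c["img"],cv2.COLOR_RGB2HSV)[p[1],p[0]])
big=cv2.resize(c["img"][170:300,220:330],None,fx=5,fy=4.6,interpolation=cv2.INTER_CUBIC)
cv2.imwrite("pics/stage.png",big[:,:,::-1])
E
```

```text
top dark 461 [ 37.1 208. ] [0.6165 0.7098] r 0.94 depth pt [0.609 0.69  0.05 ]
top dark 63 [272.  344.4] [0.2643 0.0258] r 0.266 depth pt [0.288 0.016 0.419]
top dark 244 [301.9 352.8] [ 0.2454 -0.0551] r 0.252 depth pt [ 0.292 -0.032  0.651]
top dark 54 [249.1 351.1] [0.2448 0.0864] r 0.26 depth pt [0.281 0.052 0.51 ]
top dark 71 [334.8 356.5] [ 0.239  -0.1433] r 0.279 depth pt [ 0.298 -0.065  0.779]
top light 68 [245.5  90. ] [0.9987 0.1347] r 1.008 depth pt [ 1.375  0.216 -0.757]
top light 123 [307.7 153.5] [ 0.8055 -0.0565] r 0.808 depth pt [ 0.785 -0.054  0.073]
top light 130 [260.9 158. ] [0.7871 0.0789] r 0.791 depth pt [0.778 0.077 0.041]
top light 70 [ 40.8 189.9] [0.67   0.7066] r 0.974 depth pt [0.622 0.602 0.21 ]
top light 41 [310.8 251.2] [ 0.5199 -0.0724] r 0.525 depth pt [ 0.517 -0.071  0.033]
top light 218 [172.6 269.3] [0.456  0.3096] r 0.551 depth pt [0.456 0.31  0.011]
scene brass 40 [297.1 213.2] [0.6002 0.0731] r 0.605 depth pt [0.632 0.029 0.073]
scene brass 50 [305.5 214.6] [0.6237 0.0844] r 0.629 depth pt [0.654 0.04  0.072]
scene brass 169 [169.  276.5] [ 0.4
[... 256 characters left out ...]
09  0.2852] r 0.672 depth pt [0.605 0.292 0.005]
scene dark 157 [310.  188.2] [0.5675 0.1845] r 0.597 depth pt [0.566 0.187 0.009]
scene light 77 [304.6 154.3] [0.4552 0.3068] r 0.549 depth pt [0.453 0.31  0.009]
scene light 335 [258.7 203. ] [0.4806 0.033 ] r 0.482 depth pt [0.505 0.008 0.049]
scene light 209 [261.  202.7] [0.4851 0.0384] r 0.487 depth pt [0.504 0.018 0.042]
scene light 112 [323.6 259.9] [ 0.7634 -0.02  ] r 0.764 depth pt [ 0.784 -0.056  0.069]
(278, 254) [199 211 216] [ 99  20 216]
(184, 217) [ 75  81 101] [113  66 101]
(218, 233) [ 79  85 105] [113  63 105]
(401, 275) [210 190  94] [ 25 141 210]
(431, 266) [211 189  94] [ 24 141 211]
(272, 203) [119 119 127] [120  16 127]
```

View pics/stage.png

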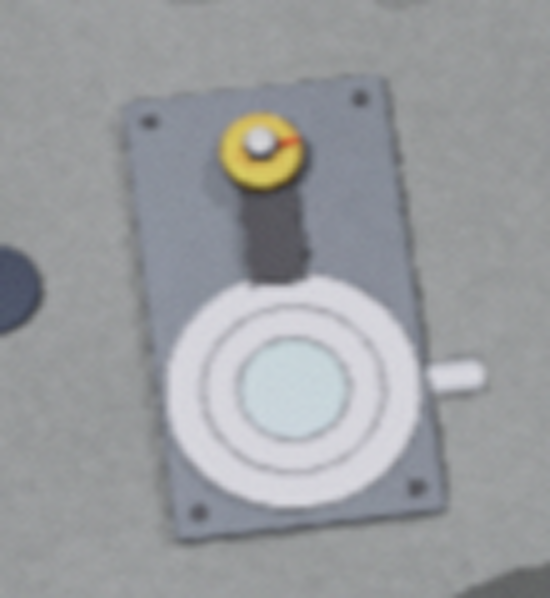

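```bash
cat >> h.py <<'E'
from scipy.spatial.transform import Rotation as R
def pose(o):
    w,x,y,z=o["eef_rot"];return R.from_quat([x,y,z,w]),np.array(o["eef_pos"])
def goal(o,p,psi):
    "shift (m) and turn (deg) in tool axes to reach TCP p, pointing down, tool x at heading psi deg"
    r,q=pose(o);c,s=np.cos(np.radians(psi)),np.sin(np.radians(psi))
    g=R.from_matrix(np.array([[c,s,0],[s,-c,0],[0,0,-1]]))
    return r.inv().apply(np.array(p)-q).round(4),np.degrees((r.inv()*g).as_rotvec()).round(2)
def circ(c,hull,z,T=None):
    "circle fit to outline points cast onto plane z"
    P=np.array([onplane(c,*p,z,T)[:2] for p in hull])
    s=np.linalg.lstsq(np.c_[2*P,np.ones(len(P))],(P**2).sum(1),rcond=None)[0]
    return s[:2].round(4),round(float(np.sqrt(s[2]+s[:2]@s[:2])),4)
E
python3 - <<'E'
from h import *
from bench import ctrl
for n,pl,nu,R0 in(("top",(279,254),(272,203),[(184,217),(401,275),(173,269)]),("scene",(261,203),(302,214),[(338,177),(169,276),(304,154)])):
    c=np.load(n+"0.npz");hsv=cv2.cvtColor(c["img"],cv2.COLOR_RGB2HSV);H,S,V=[hsv[...,i].astype(int) for i in range(3)]
    for nm,m,z,(u,v),w,amin in(("steel",(H>105)&(H<125)&(S>45)&(V<125),.012,R0[0],20,60),("brass",(H>15)&(H<35)&(S>90)&(V>90),.012,R0[1],20,60),("white",(S<30)&(V>190),.012,R0[2],20,60),("plate",(V>175)&(S<60),.045,pl,29,300),("nut",(H>12)&(H<35)&(S>90),.0735,nu,16,40)):
        mm=np.zeros(m.shape,bool);mm[v-w:v+w,u-w:u+w]=m[v-w:v+w,u-w:u+w]
        for a,ce,h in blobs(mm,amin): print(n,nm,a,ce.round(1),"cent",onplane(c,*ce,z)[:2].round(4),"fit",circ(c,h,z))
o=ctrl.get_obs();print(goal(o,[.606,.288,.16],10))
E
```

```text
top steel 266 [183.3 216.4] cent [0.6064 0.2914] fit (array([0.6066, 0.2914]), 0.0259)
top brass 196 [399.6 274.1] cent [ 0.4646 -0.3193] fit (array([ 0.4644, -0.3192]), 0.0213)
top white 232 [172.6 269.3] cent [0.456  0.3094] fit (array([0.456 , 0.3095]), 0.0235)
top plate 2034 [278.1 254.6] cent [0.5031 0.0179] fit (array([0.5047, 0.018 ]), 0.0695)
top nut 173 [271.8 203.4] cent [0.6386 0.0397] fit (array([0.6405, 0.0396]), 0.0224)
scene steel 162 [338.3 176.7] cent [0.6093 0.2856] fit (array([0.6091, 0.2854]), 0.0279)
scene brass 194 [168.9 276.5] cent [ 0.4666 -0.3236] fit (array([ 0.4662, -0.3234]), 0.0226)
scene white 87 [304.5 154.5] cent [0.4555 0.3061] fit (array([0.4552, 0.3067]), 0.0221)
scene plate 1021 [260.  202.7] cent [0.5039 0.0137] fit (array([0.5042, 0.0156]), 0.0682)
scene nut 179 [301.6 216.2] cent [0.649  0.0277] fit (array([0.6479, 0.03  ]), 0.0265)
(array([ 0.6637, -0.6719,  0.0592]), array([-0.09, -0.01,  7.06]))
```

Run:
```python
from h import *
from bench import ctrl
o=ctrl.get_obs();print(goal(o,[.52,.02,.28],10))
```

```text
(array([ 0.5029, -0.4411, -0.0612]), array([-0.09, -0.01,  7.06]))
```

Call:
servo_tool(series="-1 .503 -.441 -.061 0 0 7;-1 .503 -.441 -.061 0 0 7;-1 .503 -.441 -.061 0 0 7;-1 .503 -.441 -.061 0 0 7;-1 .503 -.441 -.061 0 0 7;-1 .503 -.441 -.061 0 0 7;-1 .503 -.441 -.061 0 0 7;-1 .503 -.441 -.061 0 0 7;-1 .503 -.441 -.061 0 0 7;-1 .503 -.441 -.061 0 0 7;-1 .503 -.441 -.061 0 0 7;-1 .503 -.441 -.061 0 0 7")

```text
time_s: 1.1
eef_pos: [0.4308, -0.1239, 0.2643]
eef_rot: [0.0, 0.996, 0.088, 0.0]
wrist_force: [0.2, 0.5, -0.2]
opening: 0.997
grasp_force: 0.0
```

Call:
servo_tool(series="-1 .11 -.12 -.015 0 0 0;-1 .11 -.12 -.015 0 0 0;-1 .11 -.12 -.015 0 0 0;-1 .11 -.12 -.015 0 0 0;-1 .11 -.12 -.015 0 0 0;-1 .11 -.12 -.015 0 0 0;-1 .11 -.12 -.015 0 0 0")

```text
time_s: 1.68
eef_pos: [0.5172, 0.0114, 0.2785]
eef_rot: [0.0, 0.996, 0.088, -0.001]
wrist_force: [0.5, 0.4, -0.7]
opening: 1.0
grasp_force: 0.0
```

```bash
cat >> h.py <<'E'
def wrist(ctrl,name):
    o=ctrl.get_obs();c=ctrl.camera("wrist");r,p=pose(o)
    T=np.eye(4);T[:3,:3]=r.as_matrix();T[:3,3]=p;T=T@c["T_tool_cam"]
    cv2.imwrite(f"pics/{name}.png",c["img"][:,:,::-1]);np.savez(f"{name}.npz",T=T,**c)
    return o,c,T
def find(c,T,m,z,rad,amin=200,tol=.25):
    for a,ce,h in blobs(m,amin):
        f=circ(c,h,z,T)
        if abs(f[1]/rad-1)<tol: print("area",a,ce.round(),"fit",f)
def hsv(c):
    x=cv2.cvtColor(c["img"],cv2.COLOR_RGB2HSV).astype(int);return x[...,0],x[...,1],x[...,2]
E
python3 - <<'E'
from h import *
from bench import ctrl
o,c,T=wrist(ctrl,"w1");print(o["time_s"],o["eef_pos"],c["T_tool_cam"].round(3).tolist(),c["fovy"])
H,S,V=hsv(c)
print("nut");find(c,T,(H>12)&(H<35)&(S>90),.0735,.022)
print("plate");find(c,T,(V>165)&(S<60),.045,.07)
E
```

```text
1.6833 [0.51717829 0.01141334 0.27853333] [[-0.0, -0.963, -0.269, 0.068], [1.0, 0.0, -0.001, -0.001], [0.001, -0.269, 0.963, -0.155], [0.0, 0.0, 0.0, 1.0]] 67.06611292537684
nut
area 1203 [272.  65.] fit (array([0.6415, 0.0396]), 0.0223)
area 447 [552. 243.] fit (array([ 0.5077, -0.3347]), 0.0199)
area 816 [497. 251.] fit (array([ 0.4835, -0.2666]), 0.0203)
plate
area 1680 [233. 185.] fit (array([0.5044, 0.0233]), 0.0642)
```

View pics/w1.png

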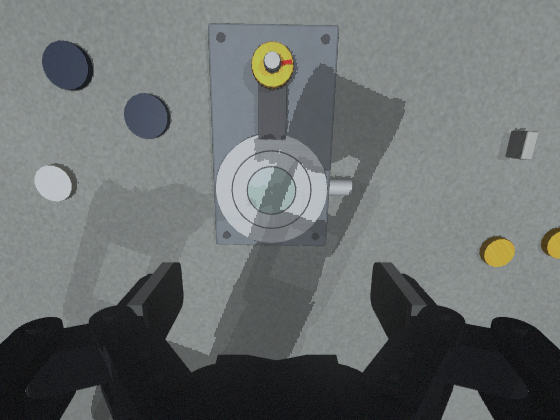

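The wrist view shows the plate centred at about (271,189), the nut at (272,65) with its red line pointing right, the target steel disc at (68,65), and the brass disc at (498,251). Arm shadows break up the plate mask, so I'll fit the plate from its edges.

Run:
```python
from h import *
from bench import ctrl
c=dict(np.load("w1.npz"));T=c["T"];H,S,V=hsv(c)
E=cv2.Canny(c["img"],60,120);v,u=np.nonzero(E)
P=np.array([onplane(c,a,b,.045,T)[:2] for a,b in zip(u,v)])
for rad in(.07,.05,.031):
    g=np.array([.504,.018]);
    for w in(.006,.004,.003,.003):
        k=abs(np.hypot(*(P-g).T)-rad)<w
        A=P[k];s=np.linalg.lstsq(np.c_[2*A,np.ones(len(A))],(A**2).sum(1),rcond=None)[0];g=s[:2]
    print(rad,g.round(4),k.sum(),np.sqrt(s[2]+g@g).round(4))
for a,ce,h in blobs((H>105)&(H<125)&(S>45)&(V<90)&(V>25),600): print("dark",a,ce.round(),circ(c,h,.012,T))
o=ctrl.get_obs();print(goal(o,[.606,.288,.15],9))
```

```text
0.07 [0.5039 0.0176] 436 0.0694
0.05 [0.5039 0.0174] 482 0.0492
0.031 [0.5041 0.0173] 293 0.0305
dark 1772 [65. 65.] (array([0.6067, 0.2898]), 0.0286)
(array([ 0.1361, -0.2575,  0.1285]), array([-0.  ,  0.08,  1.04]))
```

Call:
servo_tool(series="-1 .136 -.258 .1 0 0 -1;-1 .136 -.258 .1 0 0 -1;-1 .136 -.258 .1 0 0 -1;-1 .136 -.258 .1 0 0 -1;-1 .136 -.258 .1 0 0 -1;-1 .136 -.258 .1 0 0 -1;-1 .136 -.258 .1 0 0 -1;-1 .136 -.258 .1 0 0 -1;-1 .136 -.258 .1 0 0 -1;-1 .136 -.258 .1 0 0 -1")

```text
time_s: 2.57
eef_pos: [0.6063, 0.2879, 0.1782]
eef_rot: [0.0, 0.995, 0.096, -0.001]
wrist_force: [0.3, 0.2, -0.0]
opening: 1.006
grasp_force: 0.0
```

Run:
```python
from h import *
from bench import ctrl
o,c,T=wrist(ctrl,"w2");H,S,V=hsv(c);print(o["eef_pos"])
for a,ce,h in blobs((H>105)&(H<125)&(S>45)&(V<90)&(V>25),600): print("dark",a,ce.round(),circ(c,h,.012,T))
print(goal(o,[.6067,.290,.028],9))
```

```text
[0.60625679 0.28791521 0.17819925]
dark 601 [280. 177.] (array([0.6075, 0.2919]), 0.027)
dark 1509 [360. 247.] (array([0.5648, 0.1911]), 0.0274)
(array([ 0.0011, -0.0021,  0.1502]), array([0.04, 0.12, 2.04]))
```

View pics/w2.png

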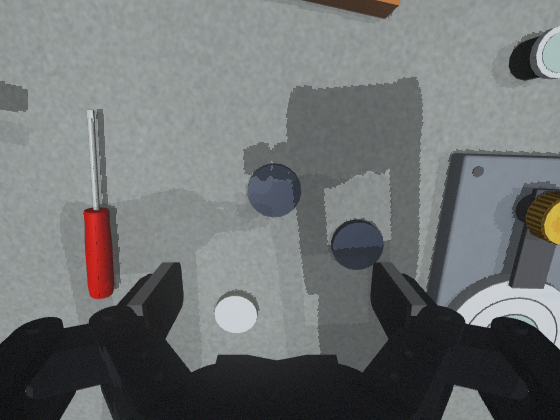

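The target disc is centred at about (275,190), with its neighbour at (358,244). The screwdriver at (100,250) and the white disc at (236,314) are clear of the fingers.

Run:
```python
from h import *
from bench import ctrl
c=dict(np.load("w2.npz"));T=c["T"];H,S,V=hsv(c)
for a,ce,h in blobs((H>100)&(H<130)&(S>40)&(V<115)&(V>25),600):
    if 150<ce[1]<260: print("dark",a,ce.round(),circ(c,h,.012,T))
print(onplane(c,274.5,189.5,.012,T))
print(goal(ctrl.get_obs(),[.607,.291,.03],9.2))
```

```text
dark 2034 [275. 191.] (array([0.607 , 0.2921]), 0.0274)
dark 1932 [357. 245.] (array([0.5651, 0.1921]), 0.0282)
[0.60841062 0.29160216 0.012     ]
(array([ 0.0012, -0.0037,  0.149 ]), array([0.04, 0.05, 1.78]))
```

Call:
servo_tool(series="-1 .001 -.004 .04 0 0 2;-1 .001 -.004 .08 0 0 2;-1 .001 -.004 .12 0 0 2;-1 .001 -.004 .14 0 0 2;-1 .001 -.004 .15 0 0 2;-1 .001 -.004 .154 0 0 2;-1 .001 -.004 .154 0 0 2;-1 .001 -.004 .154 0 0 2")

```text
time_s: 3.28
eef_pos: [0.6087, 0.293, 0.0278]
eef_rot: [-0.0, 0.997, 0.079, 0.002]
wrist_force: [-0.3, 0.6, 0.5]
opening: 1.002
grasp_force: 0.0
```

Call:
servo_tool(series="-.2 0 0 .003 0 0 0;.2 0 0 .003 0 0 0;1 0 0 .003 0 0 0;1 0 0 .003 0 0 0;1 0 0 .003 0 0 0;1 0 0 .003 0 0 0;1 0 0 .003 0 0 0")

```text
time_s: 3.87
eef_pos: [0.6067, 0.2933, 0.0222]
eef_rot: [0.0, 0.997, 0.079, 0.0]
wrist_force: [-0.3, -0.2, -0.2]
opening: 0.007
grasp_force: 0.0
```

Call:
servo_tool(series="1 0 0 -.05 0 0 0;1 0 0 -.1 0 0 0;-1 0 0 -.15 0 0 0;-1 0 0 -.15 0 0 0;-1 0 0 -.15 0 0 0;-1 0 0 -.15 0 0 0")

```text
time_s: 4.37
eef_pos: [0.6081, 0.2937, 0.1749]
eef_rot: [-0.0, 0.997, 0.079, 0.002]
wrist_force: [0.5, -0.0, -0.1]
opening: 0.563
grasp_force: 0.0
```

Run:
```python
from h import *
from bench import ctrl
o,c,T=wrist(ctrl,"w3");H,S,V=hsv(c);print(o["eef_pos"],o["wrist_force"])
for a,ce,h in blobs((H>100)&(H<130)&(S>40)&(V<115)&(V>25),600):
    if 150<ce[1]<260: print("dark",a,ce.round(),circ(c,h,.012,T))
```

```text
[0.60810121 0.29369016 0.17491723] [ 0.45973564 -0.02195729 -0.11335951]
dark 1870 [282. 196.] (array([0.607, 0.292]), 0.0275)
dark 1871 [366. 246.] (array([0.5659, 0.1921]), 0.028)
```

View pics/w3.png

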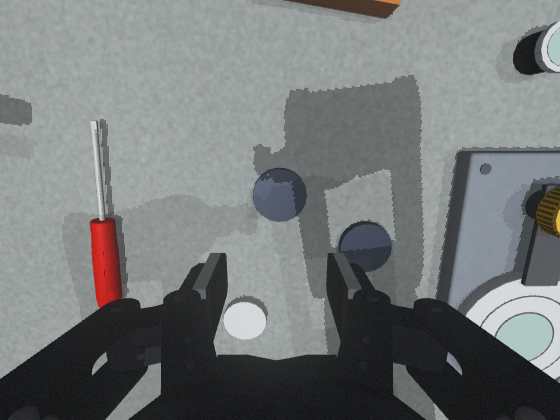

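The disc sits untouched at (280,194), so the fingers shut above it. I'll use the depth map to check where the fingertips really are.

Run:
```python
from h import *
for n in("w2","w3"):
    c=dict(np.load(n+".npz"));T=c["T"];Z=c["z_map"];f=210/np.tan(np.radians(float(c["fovy"]))/2);print(n,c["cx"],c["cy"])
    pts=[(220,258),(224,270),(335,258),(330,265),(224,290),(280,195),(150,100)] if n=="w3" else [(178,268),(176,285),(378,268),(275,190),(150,100)]
    for u,v in pts:
        p=np.array([(u-c["cx"])/f,(v-c["cy"])/f,1,0])*Z[v,u];p[3]=1
        print((u,v),"tool",(c["T_tool_cam"]@p)[:3].round(4),"world",(T@p)[:3].round(4))
```

```text
w2 276.4979476785673 212.3918960377139
(178, 268) tool [ 0.0082 -0.0437 -0.0292] world [0.6059 0.3324 0.2073]
(176, 285) tool [ 0.0027 -0.0435 -0.0343] world [0.6007 0.3312 0.2124]
(378, 268) tool [ 0.0101  0.0416 -0.0332] world [0.6242 0.249  0.2114]
(275, 190) tool [ 0.0025 -0.0028  0.1668] world [0.6079 0.291  0.0114]
(150, 100) tool [ 0.0911 -0.1261  0.1758] world [0.6712 0.429  0.0021]
w3 276.4979476785673 212.3918960377139
(220, 258) tool [ 0.0114 -0.0259 -0.0259] world [0.6151 0.3211 0.2009]
(224, 270) tool [ 0.0037 -0.0251 -0.0221] world [0.6077 0.3191 0.197 ]
(335, 258) tool [ 0.0114  0.0248 -0.026 ] world [0.6232 0.271  0.2009]
(330, 265) tool [ 0.0077  0.0229 -0.0251] world [0.6192 0.2723 0.2   ]
(224, 290) tool [-0.0048 -0.025  -0.0252] world [0.5993 0.3176 0.2001]
(280, 195) tool [-0.0018  0.0023  0.1624] world [0.6074 0.2913 0.0125]
(150, 100) tool [ 0.0911 -0.1262  0.1761] world [ 0.679   0.4329 -0.0007]
```

Call:
servo_tool(series="-1 -.001 .002 .04 0 0 0;-1 -.001 .002 .08 0 0 0;-1 -.001 .002 .12 0 0 0;-1 -.001 .002 .15 0 0 0;-1 -.001 .002 .165 0 0 0;-1 -.001 .002 .178 0 0 0;-1 -.001 .002 .19 0 0 0;-1 -.001 .002 .193 0 0 0;-1 -.001 .002 .193 0 0 0")

```text
time_s: 5.17
eef_pos: [0.6062, 0.2912, -0.0209]
eef_rot: [-0.0, 0.997, 0.079, -0.0]
wrist_force: [-0.7, 0.3, 0.9]
opening: 1.001
grasp_force: 0.0
```

Call:
servo_tool(series="0 0 0 0 0 0 0;.3 0 0 0 0 0 0;1 0 0 0 0 0 0;1 0 0 0 0 0 0;1 0 0 0 0 0 0;1 0 0 0 0 0 0")

```text
time_s: 5.67
eef_pos: [0.6093, 0.2921, -0.016]
eef_rot: [-0.001, 0.997, 0.079, 0.003]
wrist_force: [-3.4, -0.9, 12.8]
opening: 0.628
grasp_force: 69.2
```

Call:
servo_tool(series="1 0 0 -.01 0 0 0;1 0 0 -.03 0 0 0;1 0 0 -.06 0 0 0;1 0 0 -.1 0 0 0;1 0 0 -.13 0 0 0;1 0 0 -.15 0 0 0;1 0 0 -.15 0 0 0")

```text
time_s: 6.25
eef_pos: [0.6097, 0.2923, 0.1369]
eef_rot: [-0.001, 0.997, 0.079, 0.006]
wrist_force: [1.4, 0.0, -1.3]
opening: 0.627
grasp_force: 63.6
```

Run:
```python
from h import *
from bench import ctrl
o,c,T=wrist(ctrl,"w4");print(o["eef_pos"],o["wrist_force"],o["opening"],o["grasp_force"])
print(goal(o,[.504,.0174,o["eef_pos"][2]],9.2))
```

```text
[0.60973188 0.29232397 0.13686606] [ 1.36498552  0.04684494 -1.25857974] 0.6270828272704453 63.55126976966858
(array([-0.1478,  0.2548, -0.002 ]), array([-0.08, -0.65, -0.13]))
```

View pics/w4.png

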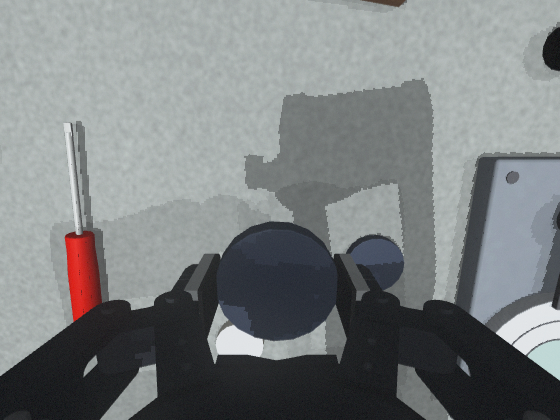

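The steel disc is held flat between the pads, filling columns 217–339 and rows 222–340. I'll measure its centre and tilt in the tool frame.

```bash
cat >> h.py <<'E'
def held(c,T,m,rad):
    "centre of a held disc: depth points to a plane fit, outline to a circle fit at that height (tool axes)"
    f=210/np.tan(np.radians(float(c["fovy"]))/2);M=np.array(c["T_tool_cam"])
    b=[x for x in blobs(m,3000)]
    for a,ce,h in b:
        msk=np.zeros(m.shape,np.uint8);cv2.fillPoly(msk,[h],1);msk=cv2.erode(msk,np.ones((9,9)))
        v,u=np.nonzero(msk);Z=c["z_map"][v,u]
        P=(M[:3,:3]@np.c_[(u-c["cx"])/f*Z,(v-c["cy"])/f*Z,Z].T).T+M[:3,3]
        s=np.linalg.lstsq(np.c_[P[:,:2],np.ones(len(P))],P[:,2],rcond=None)[0]
        z=float(np.median(P[:,2]));hh=h[(h[:,1]<300)]
        print("area",a,"slopes",s[:2].round(3),"top z tool",round(z,4),"centre tool",circ(c,hh,z,M))
E
python3 - <<'E'
from h import *
c=dict(np.load("w4.npz"));H,S,V=hsv(c)
held(c,c["T"],(H>100)&(H<130)&(S>40)&(V<115)&(V>25),.028)
E
```

```text
area 11066 slopes [-0.187  0.001] top z tool -0.028 centre tool (array([ 0.0014, -0.001 ]), 0.027)
```

Call:
servo_tool(series="1 -.03 .05 -.01 0 0 0;1 -.06 .09 -.01 0 0 0;1 -.08 .13 -.01 0 0 0;1 -.1 .17 -.01 0 -.6 0;1 -.12 .21 -.01 0 -.6 0;1 -.14 .24 -.01 0 -.6 0;1 -.148 .255 -.01 0 -.6 0;1 -.148 .255 -.01 0 -.6 0;1 -.148 .255 -.01 0 -.6 0")

```text
time_s: 7.05
eef_pos: [0.4981, 0.0141, 0.1375]
eef_rot: [0.0, 0.997, 0.077, -0.007]
wrist_force: [-0.4, -0.3, -2.2]
opening: 0.621
grasp_force: 63.9
```

Run:
```python
from h import *
from bench import ctrl
o,c,T=wrist(ctrl,"w5");print(o["eef_pos"],o["eef_rot"])
H,S,V=hsv(c);m=(H>100)&(H<130)&(S>40)&(V<115)&(V>25)
held(c,T,m,.028);m[310:]=0;held(c,T,m,.028)
for v in range(215,345,10): print(v,c["z_map"][v,280].round(4),c["z_map"][v,250].round(4),c["img"][v,280])
print(goal(o,[.504,.0174,.04],9.2))
```

```text
[0.49810898 0.01405322 0.13751105] [ 3.19754703e-05  9.97023386e-01  7.68020002e-02 -6.76898120e-03]
area 3907 slopes [ 0.059 -0.547] top z tool 0.1242 centre tool (array([ 0.0939, -0.1619]), 0.0288)
area 11001 slopes [-0.151  0.004] top z tool -0.028 centre tool (array([ 0.0012, -0.0008]), 0.027)
area 3907 slopes [ 0.059 -0.547] top z tool 0.1242 centre tool (array([ 0.0939, -0.1619]), 0.0288)
area 8581 slopes [-0.259  0.005] top z tool -0.028 centre tool (array([ 0.0012, -0.0008]), 0.027)
215 0.256 0.2571 [116 130 130]
225 0.1403 0.2592 [48 50 56]
235 0.1345 0.1353 [53 59 69]
245 0.1365 0.136 [48 53 64]
255 0.1376 0.1369 [50 55 65]
265 0.1399 0.1376 [44 49 59]
275 0.1386 0.1401 [39 43 55]
285 0.1413 0.1408 [39 46 56]
295 0.1421 0.1422 [34 40 50]
305 0.1426 0.1438 [38 44 51]
315 0.1454 0.1444 [39 46 55]
325 0.1463 0.1464 [59 67 84]
335 0.1479 0.3446 [66 75 93]
(array([ 0.0077, -0.0023,  0.0974]), array([-0.06,  0.77, -0.39]))
```

Call:
servo_tool(series="1 .004 -.001 .03 0 .5 0;1 .004 -.001 .06 0 .5 0;1 .004 -.001 .085 0 .5 0;1 .004 -.001 .095 0 .5 0;1 .004 -.001 .095 0 .5 0;1 .004 -.001 .095 0 .5 0;1 .004 -.001 .095 0 .5 0")

```text
time_s: 7.68
eef_pos: [0.5043, 0.0178, 0.0454]
eef_rot: [0.0, 0.997, 0.079, 0.0]
wrist_force: [0.2, -0.2, -2.0]
opening: 0.627
grasp_force: 63.9
```

Run:
```python
from h import *
from bench import ctrl
o=ctrl.get_obs();print(o["eef_pos"],o["eef_rot"],o["dq"].round(3),goal(o,[.503,.0170,.030],9.2))
```

```text
[0.50427032 0.01784111 0.04544887] [3.18988807e-04 9.96835493e-01 7.94911871e-02 2.21931799e-04] [-0.009 -0.02  -0.005 -0.    -0.002 -0.   ] (array([-0.0014,  0.0006,  0.0154]), array([ 0.04, -0.02, -0.08]))
```

Call:
servo_tool(series="1 -.001 0 .005 0 0 0;1 -.001 0 .01 0 0 0;1 -.001 0 .013 0 0 0;1 -.001 0 .015 0 0 0;1 -.001 0 .015 0 0 0;1 -.001 0 .015 0 0 0")

```text
time_s: 8.18
eef_pos: [0.5019, 0.0172, 0.0292]
eef_rot: [0.0, 0.997, 0.079, -0.001]
wrist_force: [-0.6, 1.0, -2.6]
opening: 0.63
grasp_force: 64.3
```

Call:
servo_tool(series="1 .001 0 .001 0 0 0;1 .001 0 .002 0 0 0;1 .001 0 .003 0 0 0;1 .001 0 .003 0 0 0")

```text
time_s: 8.52
eef_pos: [0.5021, 0.0173, 0.0289]
eef_rot: [0.0, 0.997, 0.079, -0.002]
wrist_force: [-16.7, -0.3, 31.9]
opening: 0.632
grasp_force: 78.9
```

Call:
servo_tool(series="1 .001 0 -.002 0 0 0;1 .001 0 -.002 0 0 0;.1 .001 0 -.002 0 0 0;-.2 .001 0 -.002 0 0 0;-.6 .001 0 -.002 0 0 0;-1 .001 0 -.002 0 0 0;-1 .001 0 -.002 0 0 0;-1 .001 0 -.03 0 0 0;-1 .001 0 -.07 0 0 0;-1 .001 0 -.11 0 0 0;-1 .001 0 -.15 0 0 0;-1 .001 0 -.15 0 0 0")

```text
time_s: 9.52
eef_pos: [0.5092, 0.0168, 0.1846]
eef_rot: [0.002, 0.997, 0.079, 0.006]
wrist_force: [1.3, -0.1, 1.3]
opening: 0.998
grasp_force: 0.0
```

Run:
```python
from h import *
from bench import ctrl
o,c,T=wrist(ctrl,"w6");print(o["eef_pos"],o["eef_rot"],o["opening"])
H,S,V=hsv(c)
for a,ce,h in blobs((H>100)&(H<130)&(S>40)&(V<100)&(V>25),800):
    print("dark",a,ce.round(),circ(c,h,.057,T))
E=cv2.Canny(c["img"],60,120);v,u=np.nonzero(E)
P=np.array([onplane(c,a,b,.045,T)[:2] for a,b in zip(u,v)])
for rad in(.07,.05):
    g=np.array([.504,.0174])
    for w in(.004,.003,.003):
        k=abs(np.hypot(*(P-g).T)-rad)<w
        A=P[k];s=np.linalg.lstsq(np.c_[2*A,np.ones(len(A))],(A**2).sum(1),rcond=None)[0];g=s[:2]
    print(rad,g.round(4),k.sum(),np.sqrt(s[2]+g@g).round(4))
print(goal(o,[.466,-.322,.14],9.2))
```

```text
[0.50921844 0.01677852 0.18457624] [0.0019767  0.99684419 0.07913952 0.00588952] 0.9976278278689611
dark 1973 [107. 110.] (array([0.5658, 0.1675]), 0.0243)
dark 2181 [277. 208.] (array([0.5031, 0.0183]), 0.0274)
0.07 [0.5039 0.0173] 616 0.0697
0.05 [0.5039 0.0173] 655 0.0493
(array([-0.0966,  0.3275,  0.0451]), array([ 0.28, -0.65, -0.12]))
```

View pics/w6.png

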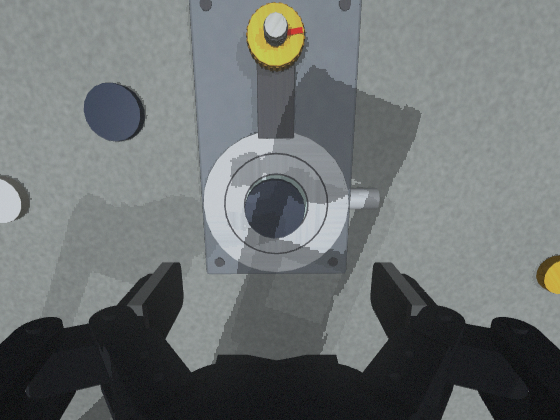

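The steel disc sits at (277,208) inside the rings, about 1 mm off centre. Next is the brass disc.

Call:
servo_tool(series="-.5 -.097 .328 .02 0 -.5 0;-.5 -.097 .328 .02 0 -.5 0;-.5 -.097 .328 .02 0 -.5 0;-.5 -.097 .328 .02 0 -.5 0;-.5 -.097 .328 .02 0 -.5 0;-.5 -.097 .328 .02 0 -.5 0;-.5 -.097 .328 .02 0 -.5 0;-.5 -.097 .328 .02 0 -.5 0;-.5 -.097 .328 .02 0 -.5 0;-.5 -.097 .328 .02 0 -.5 0;-.5 -.097 .328 .02 0 -.5 0;-.5 -.097 .328 .02 0 -.5 0")

```text
time_s: 10.57
eef_pos: [0.4597, -0.3198, 0.1553]
eef_rot: [-0.001, 0.997, 0.079, -0.006]
wrist_force: [-0.2, 0.4, 0.4]
opening: 0.75
grasp_force: 0.0
```

Run:
```python
from h import *
from bench import ctrl
o,c,T=wrist(ctrl,"w7");print(o["eef_pos"],o["eef_rot"],o["opening"])
H,S,V=hsv(c)
for a,ce,h in blobs((H>12)&(H<35)&(S>90)&(V>60),400): print("brass",a,ce.round(),circ(c,h,.012,T))
print(goal(o,[.466,-.322,-.019],9.2))
```

```text
[ 0.45972136 -0.31984986  0.15531545] [-5.92409747e-04  9.96828908e-01  7.93641815e-02 -5.75358903e-03] 0.7499480227934269
brass 1726 [371. 174.] (array([ 0.4936, -0.4031]), 0.0222)
brass 1603 [280. 190.] (array([ 0.4654, -0.3207]), 0.0218)
(array([0.0078, 0.0035, 0.1742]), array([-0.12,  0.65, -0.1 ]))
```

Call:
servo_tool(series="-.5 .004 .001 .04 0 .5 0;-.5 .004 .001 .08 0 .5 0;-.5 .004 .001 .12 0 .5 0;-.5 .004 .001 .14 0 .5 0;-.5 .004 .001 .15 0 .5 0;-.5 .004 .001 .15 0 .5 0;-.5 .004 .001 .15 0 .5 0")

```text
time_s: 11.2
eef_pos: [0.4633, -0.3217, 0.0071]
eef_rot: [0.0, 0.997, 0.08, -0.001]
wrist_force: [0.1, -0.8, -0.1]
opening: 0.749
grasp_force: 0.0
```

Run:
```python
from h import *
from bench import ctrl
o=ctrl.get_obs();print(o["eef_pos"],goal(o,[.4656,-.321,-.017],9.2))
```

```text
[ 0.46331839 -0.32171139  0.00708615] (array([ 0.0024, -0.0004,  0.0241]), array([ 0.03,  0.07, -0.06]))
```

Call:
servo_tool(series="-.5 .002 0 .01 0 0 0;-.5 .002 0 .018 0 0 0;-.5 .002 0 .019 0 0 0;-.5 .002 0 .019 0 0 0;0 .002 0 .019 0 0 0;.4 .002 0 .019 0 0 0;1 .002 0 .019 0 0 0;1 .002 0 .019 0 0 0;1 .002 0 .019 0 0 0;1 .002 0 .019 0 0 0")

```text
time_s: 12.03
eef_pos: [0.4648, -0.3223, -0.0117]
eef_rot: [0.001, 0.997, 0.079, -0.001]
wrist_force: [-1.4, 1.5, 5.9]
opening: 0.481
grasp_force: 60.3
```

Gripped, with the opening at .481. Lift and check.

Call:
servo_tool(series="1 0 0 -.01 0 0 0;1 0 0 -.03 0 0 0;1 0 0 -.06 0 0 0;1 0 0 -.1 0 0 0;1 0 0 -.13 0 0 0;1 0 0 -.155 0 0 0;1 0 0 -.155 0 0 0;1 0 0 -.155 0 0 0")

```text
time_s: 12.7
eef_pos: [0.4655, -0.3227, 0.1445]
eef_rot: [0.002, 0.997, 0.079, 0.0]
wrist_force: [-0.3, -0.4, -2.6]
opening: 0.481
grasp_force: 61.1
```

Run:
```python
from h import *
from bench import ctrl
o,c,T=wrist(ctrl,"w8");print(o["eef_pos"],o["eef_rot"],o["opening"])
H,S,V=hsv(c);f=210/np.tan(np.radians(float(c["fovy"]))/2);M=c["T_tool_cam"]
held(c,T,(H>12)&(H<35)&(S>70)&(V>30),.022)
for u,v in((277,245),(277,260),(277,280),(277,300),(277,315),(250,280),(305,280)):
    z=np.median(c["z_map"][v-2:v+3,u-2:u+3]);print((u,v),(M[:3,:3]@[(u-c["cx"])/f*z,(v-c["cy"])/f*z,z]+M[:3,3]).round(4))
print(goal(o,[.5031,.0183,.15],9.2))
```

```text
[ 0.46551801 -0.32265588  0.14447738] [1.70209442e-03 9.96872776e-01 7.90035847e-02 4.51774131e-04] 0.48125165605261866
area 6888 slopes [-0.272  0.002] top z tool -0.0237 centre tool (array([ 0.0031, -0.0008]), 0.0218)
(277, 245) [ 0.0166 -0.0008 -0.0236]
(277, 260) [ 0.0095 -0.0008 -0.0239]
(277, 280) [-0.0005 -0.0008 -0.0237]
(277, 300) [-0.0107 -0.0008 -0.0238]
(277, 315) [-0.0187 -0.0008 -0.0238]
(250, 280) [-0.0005 -0.0131 -0.0237]
(305, 280) [-0.0004  0.012  -0.0237]
(array([ 0.0908, -0.3308, -0.0066]), array([ 0.2 , -0.04, -0.14]))
```

Call:
servo_tool(series="1 .015 -.04 -.005 0 0 0;1 .03 -.08 -.005 0 0 0;1 .04 -.12 -.005 0 0 0;1 .05 -.16 -.005 0 0 0;1 .06 -.2 -.005 0 0 0;1 .07 -.24 -.005 0 0 0;1 .08 -.28 -.005 0 0 0;1 .086 -.31 -.005 0 0 0;1 .089 -.33 -.005 0 0 0;1 .089 -.33 0 0 0 0;1 .089 -.33 .02 0 0 0;1 .089 -.33 .02 0 0 0")

```text
time_s: 13.75
eef_pos: [0.497, 0.0188, 0.1176]
eef_rot: [-0.001, 0.997, 0.079, -0.005]
wrist_force: [-0.1, 0.3, -2.7]
opening: 0.481
grasp_force: 61.3
```

Run:
```python
from h import *
from bench import ctrl
o=ctrl.get_obs();print(o["eef_pos"],o["eef_rot"],goal(o,[.5012,.017,.0453],9.2))
```

```text
[0.496993   0.01884246 0.11755022] [-9.23326251e-04  9.96825777e-01  7.94581767e-02 -4.89034156e-03] (array([0.0046, 0.0027, 0.0722]), array([-0.15,  0.55, -0.09]))
```

Call:
servo_tool(series="1 0 .001 .02 0 0 0;1 0 .001 .04 0 0 0;1 0 .001 .05 0 0 0;1 0 .001 .055 0 0 0;1 0 .001 .055 0 0 0;1 0 .001 .055 0 0 0;1 0 .001 .055 0 0 0")

```text
time_s: 14.33
eef_pos: [0.5014, 0.0168, 0.0681]
eef_rot: [0.0, 0.997, 0.079, -0.0]
wrist_force: [-0.3, 0.6, -1.8]
opening: 0.483
grasp_force: 61.3
```

Run:
```python
from h import *
from bench import ctrl
o=ctrl.get_obs();print(o["eef_pos"],o["eef_rot"],o["wrist_force"],goal(o,[.5012,.017,.0453],9.2))
```

```text
[0.5014458  0.01676264 0.0680951 ] [ 2.87541929e-04  9.96884156e-01  7.88788691e-02 -1.44622698e-04] [-0.29074854  0.59727185 -1.76350281] (array([-0.0002, -0.0003,  0.0228]), array([ 0.03,  0.02, -0.15]))
```

Call:
servo_tool(series="1 0 0 .01 0 0 0;1 0 0 .017 0 0 0;1 0 0 .02 0 0 0;1 0 0 .021 0 0 0;1 0 0 .022 0 0 0;1 0 0 .022 0 0 0;1 0 0 .022 0 0 0")

```text
time_s: 14.92
eef_pos: [0.5007, 0.0171, 0.0453]
eef_rot: [0.0, 0.997, 0.079, -0.001]
wrist_force: [-0.5, 0.3, -0.1]
opening: 0.483
grasp_force: 61.4
```

Call:
servo_tool(series="1 0 0 .001 0 0 0;1 0 0 .001 0 0 0;.3 0 0 0 0 0 0;.1 0 0 0 0 0 0;-.2 0 0 0 0 0 0;-.6 0 0 0 0 0 0;-.6 0 0 0 0 0 0;-.6 0 0 -.03 0 0 0;-.6 0 0 -.07 0 0 0;-.6 0 0 -.11 0 0 0;-.6 0 0 -.14 0 0 0;-.6 0 0 -.14 0 0 0")

```text
time_s: 15.92
eef_pos: [0.5053, 0.0163, 0.1925]
eef_rot: [0.002, 0.997, 0.079, 0.005]
wrist_force: [-0.1, 0.3, 0.8]
opening: 0.795
grasp_force: 0.0
```

Run:
```python
from h import *
from bench import ctrl
o,c,T=wrist(ctrl,"w9");print(o["eef_pos"],o["eef_rot"],o["opening"],o["q"].round(3))
H,S,V=hsv(c)
for a,ce,h in blobs((H>12)&(H<35)&(S>80)&(V>40),400):
    print("brass",a,ce.round(),circ(c,h,.069,T),circ(c,h,.0735,T))
    z=c["z_map"][int(ce[1]),int(ce[0])];p,d=ray(c,*ce,T);print((p+d*z).round(4))
for a,ce,h in blobs((H>100)&(H<130)&(S>40)&(V<100)&(V>25),800): print("dark",a,ce.round(),circ(c,h,.057,T))
cv2.imwrite("pics/w9b.png",c["img"][:,:,::-1])
```

```text
[0.5052987  0.01632909 0.19248461] [0.00180301 0.99685247 0.07908871 0.00518498] 0.794824559609533 [-2.020e-01  4.300e-02  1.815e+00 -1.000e-03  1.273e+00  1.210e+00]
brass 2223 [275.  35.] (array([0.6418, 0.0396]), 0.0232) (array([0.6406, 0.0394]), 0.0228)
[0.6336 0.0388 0.0982]
brass 1781 [274. 207.] (array([0.5018, 0.0182]), 0.0219) (array([0.5029, 0.0184]), 0.0215)
[0.5022 0.0184 0.0691]
dark 1535 [108. 105.] (array([0.565, 0.168]), 0.0243)
```

View pics/w9.png

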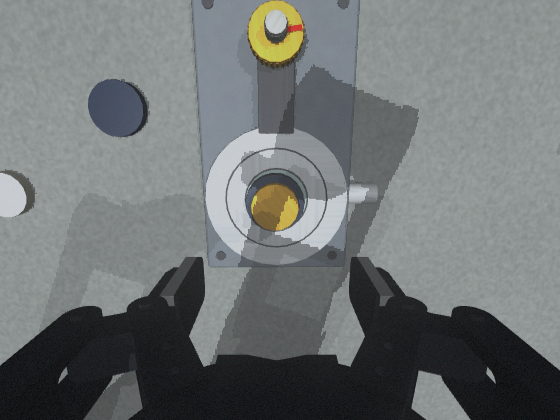

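The brass disc is at (274,207), centred on the steel disc. The nut is at (275,33), with its red line pointing to the right. Next I'll move over the nut while winding the wrist back.

Call:
servo_tool(series="-.6 .138 0 0 0 0 -70;-.6 .138 0 0 0 0 -70;-.6 .138 0 0 0 0 -70;-.6 .138 0 0 0 0 -70;-.6 .138 0 0 0 0 -70;-.6 .138 0 0 0 0 -70;-.6 .138 0 0 0 0 -70;-.6 .138 0 0 0 0 -70;-.6 .138 0 0 0 0 -70;-.6 .138 0 0 0 0 -70;-.6 .138 0 0 0 0 -70;-.6 .138 0 0 0 0 -70")

```text
time_s: 16.97
eef_pos: [0.6364, 0.0389, 0.1832]
eef_rot: [-0.001, 0.772, 0.635, -0.002]
wrist_force: [0.5, 0.6, 0.2]
opening: 0.794
grasp_force: 0.0
```

Call:
servo_tool(series="-.6 0 0 0 0 0 -70;-.6 0 0 0 0 0 -70;-.6 0 0 0 0 0 -70;-.6 0 0 0 0 0 -70;-.6 0 0 0 0 0 -70;-.6 0 0 0 0 0 -70;-.6 0 0 0 0 0 -70;-.6 0 0 0 0 0 -70;-.6 0 0 0 0 0 -70;-.6 0 0 0 0 0 -70;-.6 0 0 0 0 0 -70;-.6 0 0 0 0 0 -70")

```text
time_s: 17.97
eef_pos: [0.6368, 0.0389, 0.1843]
eef_rot: [-0.001, 0.269, 0.963, -0.0]
wrist_force: [-0.4, 0.0, 0.0]
opening: 0.8
grasp_force: 0.0
```

```bash
cat >> h.py <<'E'
def nut(c,T,z=.0735):
    "nut centre and heading (deg, world) of its red line"
    H,S,V=hsv(c)
    for a,ce,h in blobs((H>12)&(H<35)&(S>80)&(V>40),300):
        g,r=circ(c,h,z,T)
        if np.hypot(*(g-[.641,.0395]))<.02: print("nut",a,ce.round(),g,r)
    v,u=np.nonzero(((H<8)|(H>172))&(S>120)&(V>60))
    P=np.array([onplane(c,a,b,z,T)[:2] for a,b in zip(u,v)]);k=np.hypot(*(P-[.641,.0395]).T)<.025
    d=P[k].mean(0)-[.6412,.0395];print("red",k.sum(),(d*1000).round(1),"heading",np.degrees(np.arctan2(d[1],d[0])).round(1))
E
python3 - <<'E'
from h import *
from bench import ctrl
o,c,T=wrist(ctrl,"w10");print(o["eef_pos"],o["eef_rot"],o["q"].round(3));nut(c,T)
print(goal(o,[.6412,.0395,.10],149))
c=dict(np.load("w9.npz"));nut(c,c["T"])
E
```

```text
[0.63682616 0.03886878 0.18426826] [-1.24842099e-03  2.69170320e-01  9.63091692e-01 -4.15139119e-04] [-0.125  0.35   1.469 -0.     1.325 -1.15 ]
nut 1619 [280. 206.] [0.6406 0.0405] 0.0228
red 38 [  6.3 -15.8] heading -68.3
(array([-0.0036,  0.0029,  0.0843]), array([-0.08, -0.13, -0.23]))
nut 2223 [275.  35.] [0.6406 0.0394] 0.0228
red 80 [  5.7 -13.6] heading -67.3
```

Call:
servo_tool(series="-.6 -.003 .002 .04 0 0 0;-.6 -.003 .002 .08 0 0 0;-.6 -.003 .002 .11 0 0 0;-.6 -.003 .002 .12 0 0 0;-.6 -.003 .002 .12 0 0 0;-.6 -.003 .002 .12 0 0 0")

```text
time_s: 18.52
eef_pos: [0.641, 0.0389, 0.0656]
eef_rot: [-0.001, 0.267, 0.964, -0.0]
wrist_force: [1.2, 0.5, 0.3]
opening: 0.801
grasp_force: 0.0
```

Run:
```python
from h import *
from bench import ctrl
o=ctrl.get_obs();print(o["eef_pos"],goal(o,[.641,.0398,.042],149))
```

```text
[0.64103113 0.03892637 0.06559441] (array([0.0005, 0.0008, 0.0236]), array([-0.06, -0.06, -0.02]))
```

Call:
servo_tool(series="-.6 0 .001 .01 0 0 0;-.6 0 .001 .02 0 0 0;-.6 0 .001 .023 0 0 0;-.6 0 .001 .023 0 0 0;0 0 .001 .023 0 0 0;.4 0 .001 .023 0 0 0;1 0 .001 .023 0 0 0;1 0 .001 .023 0 0 0;1 0 .001 .023 0 0 0;1 0 .001 .023 0 0 0")

```text
time_s: 19.35
eef_pos: [0.641, 0.0392, 0.0429]
eef_rot: [-0.001, 0.267, 0.964, -0.001]
wrist_force: [-3.5, -1.3, 5.0]
opening: 0.496
grasp_force: 60.4
```

Call:
servo_tool(series="1 0 0 0 0 0 6;1 0 0 0 0 0 12;1 0 0 0 0 0 18;1 0 0 0 0 0 24;1 0 0 0 0 0 30;1 0 0 0 0 0 36;1 0 0 0 0 0 42;1 0 0 0 0 0 48;1 0 0 0 0 0 54;1 0 0 0 0 0 60;1 0 0 0 0 0 60")

```text
time_s: 20.27
eef_pos: [0.6422, 0.0399, 0.0427]
eef_rot: [0.0, 0.714, 0.7, 0.0]
wrist_force: [3.2, -0.3, 0.5]
opening: 0.489
grasp_force: 60.8
```

```bash
cat >> h.py <<'E'
def stat(ctrl,n):
    o,c,T=wrist(ctrl,n);q=o["eef_rot"];print(o["time_s"],o["eef_pos"].round(4),"psi",np.degrees(2*np.arctan2(q[2],q[1])).round(1),"F",o["wrist_force"].round(1),"M",o["torque"].round(3),o["opening"].round(3),o["grasp_force"].round(1),"q6",o["q"][5].round(2));nut(c,T)
E
python3 -c "
from h import *
from bench import ctrl
stat(ctrl,'n1')"
```

```text
Traceback (most recent call last):
  File "h.py", line 60, in stat
    o,c,T=wrist(ctrl,n);q=o["eef_rot"];print(o["time_s"],o["eef_pos"].round(4),"psi",np.degrees(2*np.arctan2(q[2],q[1])).round(1),"F",o["wrist_force"].round(1),"M",o["torque"].round(3),o["opening"].round(3),o["grasp_force"].round(1),"q6",o["q"][5].round(2));nut(c,T)
                                                                                                                                                                                         ^^^^^^^^^^^^^^^^^^
AttributeError: 'float' object has no attribute 'round'
```

```bash
sed -i 's/o\["opening"\].round(3)/round(o["opening"],3)/;s/o\["grasp_force"\].round(1)/round(o["grasp_force"],1)/' h.py
python3 -c "
from h import *
from bench import ctrl
stat(ctrl,'n1')"
```

```text
20.3167 [0.6422 0.0399 0.0427] psi 89.2 F [ 2.7  0.6 -0. ] M [ 0.114 -0.352 -0.017] 0.496 60.8 q6 -0.11
nut 5887 [277. 269.] [0.6423 0.0437] 0.0232
red 101 [-10.9 -13.2] heading -129.6
```

Call:
servo_tool(series="1 0 0 0 0 0 6;1 0 0 0 0 0 12;1 0 0 0 0 0 18;1 0 0 0 0 0 24;1 0 0 0 0 0 30;1 0 0 0 0 0 36;1 0 0 0 0 0 42;1 0 0 0 0 0 42")

```text
time_s: 21.03
eef_pos: [0.6431, 0.0396, 0.0425]
eef_rot: [0.001, 0.917, 0.398, 0.001]
wrist_force: [8.1, 0.2, -3.2]
opening: 0.489
grasp_force: 61.2
```

```bash
python3 -c "
from h import *
from bench import ctrl
stat(ctrl,'n2')"
```

```text
21.0333 [0.6431 0.0396 0.0425] psi 46.9 F [ 8.1  0.2 -3.2] M [ 0.044 -1.138 -0.02 ] 0.489 61.2 q6 0.63
nut 5853 [277. 269.] [0.645  0.0428] 0.0233
red 95 [-16.6  -1.6] heading -174.5
```

Call:
servo_tool(series="1 -.001 -.001 0 0 0 6;1 -.001 -.001 0 0 0 12;1 -.001 -.001 0 0 0 18;1 -.001 -.001 0 0 0 24;1 -.001 -.001 0 0 0 30;1 -.001 -.001 0 0 0 30")

```text
time_s: 21.58
eef_pos: [0.6435, 0.0389, 0.0424]
eef_rot: [0.001, 0.989, 0.147, 0.003]
wrist_force: [14.6, -2.2, -9.9]
opening: 0.489
grasp_force: 62.4
```

```bash
python3 -c "
from h import *
from bench import ctrl
stat(ctrl,'n3')"
```

```text
21.5833 [0.6435 0.0389 0.0424] psi 16.9 F [14.6 -2.2 -9.9] M [-0.016 -2.441 -0.064] 0.489 62.4 q6 1.15
nut 5845 [277. 269.] [0.6461 0.041 ] 0.0233
red 101 [-14.8   7.4] heading 153.4
```

Call:
servo_tool(series="1 -.002 0 0 0 0 5;1 -.002 0 0 0 0 10;1 -.002 0 0 0 0 15;1 -.002 0 0 0 0 20;1 -.002 0 0 0 0 20")

```text
time_s: 22.05
eef_pos: [0.6423, 0.0384, 0.0425]
eef_rot: [0.001, 1.0, -0.026, 0.004]
wrist_force: [18.5, -0.6, -11.5]
opening: 0.488
grasp_force: 63.7
```

```bash
python3 -c "
from h import *
from bench import ctrl
stat(ctrl,'n4')"
```

```text
22.05 [0.6423 0.0384 0.0425] psi -3.0 F [ 18.5  -0.6 -11.5] M [-0.24  -2.749  0.436] 0.488 63.7 q6 1.5
nut 5872 [277. 267.] [0.646  0.0394] 0.0231
red 73 [-12.6  12.1] heading 136.2
```

The torque about z has jumped to 0.44 N m, so the nut is probably on the stop. I'll press on a little to confirm.

Call:
servo_tool(series="1 -.001 0 0 0 0 4;1 -.001 0 0 0 0 8;1 -.001 0 0 0 0 8;1 -.001 0 0 0 0 8")

```text
time_s: 22.43
eef_pos: [0.6388, 0.0391, 0.0425]
eef_rot: [0.0, 0.996, -0.094, 0.002]
wrist_force: [7.6, 0.4, -4.5]
opening: 0.485
grasp_force: 64.2
```

```bash
python3 -c "
from h import *
from bench import ctrl
stat(ctrl,'n5')"
```

```text
22.4333 [0.6388 0.0391 0.0425] psi -10.8 F [ 7.6  0.4 -4.5] M [-0.049 -1.143 -0.158] 0.485 64.2 q6 1.64
nut 5973 [277. 260.] [0.6459 0.0388] 0.0231
red 21 [-13.4  13.1] heading 135.5
```

Call:
servo_tool(series="1 .001 0 0 0 0 4;1 .001 0 0 0 0 8;1 .001 0 0 0 0 12;1 .001 0 0 0 0 12")

```text
time_s: 22.82
eef_pos: [0.6356, 0.0412, 0.0422]
eef_rot: [-0.0, 0.98, -0.198, -0.003]
wrist_force: [-7.6, 6.0, 9.5]
opening: 0.494
grasp_force: 64.9
```

```bash
python3 -c "
from h import *
from bench import ctrl
stat(ctrl,'n6')"
```

```text
22.8167 [0.6356 0.0412 0.0422] psi -22.8 F [-7.6  6.   9.5] M [1.251 1.225 0.768] 0.494 64.9 q6 1.85
nut 6117 [276. 254.] [0.6454 0.0381] 0.023Traceback (most recent call last):
  File "<string>", line 4, in <module>
    stat(ctrl,'n6')
    ~~~~^^^^^^^^^^^
  File "h.py", line 60, in stat
    o,c,T=wrist(ctrl,n);q=o["eef_rot"];print(o["time_s"],o["eef_pos"].round(4),"psi",np.degrees(2*np.arctan2(q[2],q[1])).round(1),"F",o["wrist_force"].round(1),"M",o["torque"].round(3),round(o["opening"],3),round(o["grasp_force"],1),"q6",o["q"][5].round(2));nut(c,T)
                                                                                                                                                                                                                                                                  ~~~^^^^^
  File "h.py", line 57, in nut
    P=np.array([onplane(c,a,b,z,T)[:2] for a,b in zip(u,v)]);k=np.hypot(*(P-[.641,.0395]).T)<.025
                                                                          ~^~~~~~~~~~~~~
ValueError: operands could not be broadcast together with shapes (0,) (2,)
```

The red line stayed still while the tool turned 20°, so the nut has bottomed. I'll release, recentre and regrip before backing off.

Call:
servo_tool(series=".1 0 0 0 0 0 0;-.2 0 0 0 0 0 0;-.2 0 0 0 0 0 0;-.2 0 0 0 0 0 -7;-.2 0 0 0 0 0 -14;-.2 0 0 0 0 0 -21;-.2 0 0 0 0 0 -28;-.2 0 0 0 0 0 -35;-.2 0 0 0 0 0 -42;-.2 0 0 0 0 0 -50;-.2 0 0 0 0 0 -50;-.2 0 0 0 0 0 -50")

```text
time_s: 23.87
eef_pos: [0.6377, 0.0388, 0.0418]
eef_rot: [0.0, 0.972, 0.233, -0.001]
wrist_force: [-0.3, -0.6, 0.4]
opening: 0.6
grasp_force: 0.0
```

```bash
python3 -c "
from h import *
from bench import ctrl
stat(ctrl,'n7');print(goal(ctrl.get_obs(),[.641,.0395,.042],27))"
```

```text
23.8667 [0.6377 0.0388 0.0418] psi 27.0 F [-0.3 -0.6  0.4] M [-0.059 -0.019  0.001] 0.6 0.0 q6 0.98
nut 5930 [283. 259.] [0.6456 0.0413] 0.0232
red 208 [-10.4   9.7] heading 136.8
(array([ 0.0033,  0.0009, -0.0002]), array([-0.03,  0.1 , -0.11]))
```

Call:
servo_tool(series="-.2 .003 .002 0 0 0 0;-.2 .003 .002 0 0 0 0;.3 .003 .002 0 0 0 0;1 .003 .002 0 0 0 0;1 .003 .002 0 0 0 0;1 .003 .002 0 0 0 0;1 .003 .002 0 0 0 0")

```text
time_s: 24.5
eef_pos: [0.6418, 0.0383, 0.0424]
eef_rot: [0.0, 0.972, 0.234, -0.0]
wrist_force: [0.1, -2.2, 5.0]
opening: 0.493
grasp_force: 60.6
```

```bash
python3 -c "
from h import *
from bench import ctrl
stat(ctrl,'n8')"
```

```text
24.5 [0.6418 0.0383 0.0424] psi 27.0 F [ 0.1 -2.2  5. ] M [-0.421 -0.062  0.037] 0.493 60.6 q6 0.98
nut 5756 [278. 265.] [0.646  0.0416] 0.0232
red 201 [-10.4   9.8] heading 136.8
```

Call:
servo_tool(series="1 0 0 0 0 0 -5;1 0 0 0 0 0 -10;1 0 0 0 0 0 -15;1 0 0 0 0 0 -20;1 0 0 0 0 0 -25;1 0 0 0 0 0 -30;1 0 0 0 0 0 -35;1 0 0 0 0 0 -40;1 0 0 0 0 0 -45;1 0 0 0 0 0 -45")

```text
time_s: 25.38
eef_pos: [0.6421, 0.0381, 0.0427]
eef_rot: [0.0, 0.807, 0.59, -0.0]
wrist_force: [0.4, -3.7, 6.0]
opening: 0.491
grasp_force: 60.8
```

Call:
servo_tool(series="1 0 0 0 0 0 -5;1 0 0 0 0 0 -10;1 0 0 0 0 0 -15;1 0 0 0 0 0 -20;1 0 0 0 0 0 -25;1 0 0 0 0 0 -30;1 0 0 0 0 0 -35;1 0 0 0 0 0 -40;1 0 0 0 0 0 -45;1 0 0 0 0 0 -45;1 0 0 0 0 0 -45;1 0 0 0 0 0 -45")

```text
time_s: 26.38
eef_pos: [0.6425, 0.0381, 0.0429]
eef_rot: [0.001, 0.522, 0.853, -0.0]
wrist_force: [1.1, -2.8, 6.2]
opening: 0.489
grasp_force: 60.9
```

```bash
python3 -c "
from h import *
from bench import ctrl
stat(ctrl,'n9')
c=ctrl.camera('top');H,S,V=hsv(c)
for a,ce,h in blobs((H>15)&(H<35)&(S>90)&(V>60),60): print('top brass',a,ce.round(1),circ(c,h,.069))
print(ctrl.get_obs()['dq'].round(3))"
```

```text
26.3833 [0.6425 0.0381 0.0429] psi 117.1 F [ 1.1 -2.8  6.2] M [-0.458 -0.206  0.075] 0.489 60.9 q6 -0.6
nut 5773 [278. 265.] [0.6405 0.043 ] 0.0232
red 200 [ -8.6 -11.7] heading -126.3
top brass 94 [281.4 255.5] (array([0.4982, 0.0113]), 0.0166)
top brass 194 [429.7 265.1] (array([ 0.4861, -0.386 ]), 0.0204)
[-0.001 -0.001 -0.    -0.001 -0.     0.   ]
```

```bash
python3 -c "
from bench import ctrl
print(ctrl.hand_in())"
```

```text
the job is handed in; nothing more can be done
None
```

The job is handed in at about 26 s, verdict not shown: the steel and brass discs lie within about 2 mm of the plate centre, and the nut was bottomed out, backed off 90° and is still gripped at about 61 N.

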